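Go / no-go check of a stirrer pin

ROBOT

A 6-joint arm with a two-finger parallel gripper is mounted at the origin on the work surface. World frame = base frame: x ahead of the robot, y to its left, z up, the work surface at z = 0. Lengths are in m, angles in degrees, forces in N, time in s.
With the tool pointing down it reaches from about 0.4 to 0.825 m from the base axis. Payload 7 kg.
Tool frame: the origin (TCP) lies between the finger pads; the fingertips stand 11 mm ahead of it and the grasp point (between the pads) lies 8 mm behind it (r.tcp_to_tips is the distance from the TCP to the fingertips, in m); x points along the fingers, y is the direction in which the jaws open and shut, and the axes are right-handed (so a half turn about x gives the same grasp; the last joint's range is limited). The gripper opens to 88 mm and grips with 3 to 60 N. Pads are 19 mm wide; open, the fingers measure 130 mm over their backs; the gripper's body (78 mm by 193 mm) begins 47 mm behind the grasp point.
Start: joints at [-46.977, 20.546, 0.682, 0, -70.136, -16.507], TCP at [0.301, -0.604, 0.238] pointing down, gripper open.
Joint ranges: [-176.03, 176.03], [-82.01, 121.73], [-58.28, 71.71], [-173.87, 95.51], [-174.79, -0.11], [-173.66, 173.66]. Speed limits (degrees/s): [136.94, 136.94, 172.46, 180, 180, 180].

INTERFACE

Orientations are given as [roll, pitch, yaw] about the fixed x, y, z axes, in that order (R = Rz(yaw) Ry(pitch) Rx(roll)).
In Python, from plant import r gives the robot as it stands.
- The arm moves only by the tool arm_command, never from a script. Its argument "plan" is a list of rows, each an object of numbers: "dx", "dy", "dz": the shift along the tool's x, y, z each as a share of 0.02 m, from -1 to 1; "wx", "wy", "wz": the turn, a rotation vector about the tool's x, y, z each as a share of 0.08 rad, from -1 to 1. In form: [{"dx": .., "dy": .., "dz": .., "wx": .., "wy": .., "wz": ..}, ...]. A call has 1 to 20 rows; each row shifts and turns the pose as measured when the row begins, along the tool's axes as they then stand; what a row does not reach is not made up. A row lasts 1/12 s, in which the tool goes at most 41.7 mm and 7.16 degrees, less where a joint would pass 70% of its speed; a pose out of reach is approached as far as the arm can. A call with a number of a shift or a turn outside -1 to 1 is refused whole. A call with a gripper value outside its range is refused whole. "fingers" is the closure, from -1 (fully open) to 1 (shut), so that 0 is half open, set as the call begins (left out, the last holds). The fingers move at their own pace and stop on an object; "force" is the grip in N (left out, the last holds). Time passes only in rows, so rows that do not move let the fingers close. It gives the time, the measured TCP pose, the force and the opening at its end, in the units of the state.
- r.get_state(): the state, without advancing time (a new reading comes with each control period).
- r.capture(name): name is "scene" or "side" or "wrist"; returns (picture, depth): 480x640x3 uint8, red, green, blue; 480x640 float32, m along the optical axis (not along the pixel's ray), 0 where there is no reading.
- r.camera_model(name): a dict with "vertical_fov" (degrees; the focal length in pixels is half the picture's height over the tangent of half this angle, whatever the lens; pixels are square), "cx", "cy" (the principal point, pixels), "R" (3x3) and "t" (3): a world point X has camera coordinates R X + t. Camera axes: x right, y down, z forward; pixel columns grow to the right and rows downward; lengths in m; the calibration is good to about 2 mm. The wrist camera is an equidistant fisheye: a pixel r from the principal point sees the ray r / f radians off the axis. A picture is of the moment at which its call begins: read the wrist's pose just before it. camera_model takes no time and is no camera call; for the wrist camera it gives the pose at the moment of the call.
- r.close_job(): hands the job in, once; it reports no verdict.
Trained networks look in the newest picture that a camera, given by its name, has taken for a name from the list of things; names that differ only in an ending like _2 or _b are one class to them, and where a whole thing is asked for, a point or a joint stands for the part that bears it (a point fixed in the world has none). Each returns a list of dicts, best first, with "score" (0 to 1); they miss things now and then, are a little off and sometimes report something else, mostly with a low value. They report only what shows in the picture. A call takes as long as a camera call. They do not tell look-alikes from the thing itself.
- r.cut_out(camera, query): "mask" (480x640 bool, what is visible of it) and "bbox" ([left, top, width, height] in pixels, round what is visible of it).
- r.spot_point(camera, query): "centre" ([column, row] in pixels: a listed point, or the origin of a listed thing).
The state is a dict: "time_s": time; "joints": joint angles; "qd": joint speeds; "joint_torque": joint torques, N m; "tcp_pos": TCP position; "eef_rot": TCP orientation; "contact_force": force on the tool from outside, world axes, zero at the start; "moment": the same for the moment, N m; "gripper_width": finger opening in m.
Only numpy, scipy, OpenCV 4.12 (cv2) and the standard library are available. Lean on these libraries where they do the work, as an engineer would, in place of code of your own. Each camera call takes 0.05 s, during which the arm holds its last target.

TASK

Three steel stirrer pins stand on the bench of the fume hood; check the one of middle thickness in the gap gauge. Set it upright in front of the gauge's wide mouth, push it through the go gap, and on against the narrower no-go gap, which must stop it; leave it standing there, upright and let go. Leave the thinner and the thicker pin where they stand.

Things in the scene. Friction and masses are not known exactly. Their poses are not given: they have to be found in the camera images.
- pin: The pin to be checked, the middle one in thickness of three stainless steel pins. An upright round body 34 mm in diameter and 60 mm tall, then a round neck 16 mm in diameter by which it is gripped from above, from 60 to 108 mm (its top). About 0.5 kg. Origin at the centre of its underside, z up. It stands on the bench (z = 0) at the start.
- thin_pin: The thin pin, to be left alone: body 22 mm in diameter. Same build as the pin to be checked (60 mm tall body, then the same neck, 108 mm overall, origin at the centre of its underside, z up).
- thick_pin: The thick pin, to be left alone: body 50 mm in diameter. Same build as the pin to be checked (60 mm tall body, then the same neck, 108 mm overall, origin at the centre of its underside, z up).
- gauge: The gap gauge, fixed to the bench: an aluminium plate 225 x 130 mm, 6 mm thick, with steel jaws that rise 40 mm above it (tops 46 mm above the bench), open above. Origin at bench level on its centre line; z up; its +x is the pushing direction, more or less away from the robot. The plate runs from x = -150 to 75 mm; all gaps are centred on y = 0. The pin stands on the plate, 6 mm above the bench.
- start (a point): Point on the plate's top, on the centre line, in front of the wide mouth, where the pin can be set down (x = -118 mm in the gauge's frame). The plate is bare from x = -150 to -93 mm; the flared mouth then narrows from about 90 mm wide to the go gap at x = -50 mm.
- go (a point): Middle of the go gap, at the plate's top (x = -35 mm in the gauge's frame). The go gap is 44 mm wide and runs from x = -50 to -20 mm; behind it is a pocket, 54 mm wide, up to the no-go jaws at x = 35 mm.
- nogo: The two no-go jaws at the far end of the gauge, fixed to it, 30 mm long in the pushing direction and 24 mm apart. Origin midway between their near faces at the level of the plate's top (x = 35 mm in the gauge's frame); axes as the gauge's. The pin stops against them with its axis 12 mm before this point (x = 23 mm).
Things that resemble listed ones, but are neither listed nor needed, are in the scene too. What is shaped like the pin but pink or red is not meant.

How it is judged (in metres and radians):
On the way, in this order (a step that is already met when the one before it is completed fails the run):
1. the pin is upright on, or just above, the plate in front of the go gap (x of pin in the frame of gauge between -0.16 and -0.06 m and y of pin in the frame of gauge between -0.035 and 0.035 m and z of pin in the frame of gauge below 0.022 m and angle between pin's own z axis and vertical below 0.3 rad).
2. the pin is in the go gap, down between its jaws (x of pin in the frame of gauge between -0.05 and -0.02 m and y of pin in the frame of gauge between -0.012 and 0.012 m and z of pin in the frame of gauge below 0.022 m).
3. the pin, past the go gap, is pushed against the no-go jaws, which stop it (contact force between pin and nogo above 1 N and x of pin in the frame of gauge between 0.003 and 0.035 m and z of pin in the frame of gauge below 0.022 m).
At the end, for the whole second after the job is handed in: The middle pin stands released and at rest on the plate before the no-go gap: axis 8 to 35 mm along the gauge's x (touching is about 23), within 15 mm of the centre line, upright within 10 degrees; the thin and thick pins are within 30 mm of where they stood (x of pin in the frame of gauge between 0.008 and 0.035 m and y of pin in the frame of gauge between -0.015 and 0.015 m and z of pin in the frame of gauge below 0.012 m and angle between pin's own z axis and vertical below 0.17 rad and linear speed of pin below 0.02 m/s and distance of each of thin_pin, thick_pin from where it was at the start of the episode below 0.03 m).
It fails at once if the thin or the thick pin is pushed more than 30 mm or knocked over (distance of any of thin_pin, thick_pin from where it was at the start of the episode above 0.03 m or angle between any of thin_pin, thick_pin's own z axis and vertical above 0.5 rad).
It also fails if it takes over 48 s, if anything falls off the work surface, if the arm or the gripper's body presses on something with over 40 N, if the wrist force passes 120 N, or if a joint passes its speed limit or range.

## Working session

There is one attempt and no reset: what is moved stays moved. The work goes in short steps, Python scripts to look and compute and a tool call to move; the robot and the scene stay as the last step left them, time stands still between calls to the robot, and variables do not carry over. Pictures are saved under pics/ and viewed, and the job is handed in when it is done.

Besides the shell and the picture viewer there is one more tool, called after "Emit:" as a command line: name --argument value ..., lists and objects as JSON in quotes. arm_command: Moves the arm, as the interface text tells. Shift numbers are shares of 0.02 m and turn numbers shares of 0.08 rad, none past 1 either way. Its arguments: {"type":"object","properties":{"plan":{"type":"array","items":{"type":"object","properties":{"dx":{"type":"number"},"dy":{"type":"number"},"dz":{"type":"number"},"wx":{"type":"number"},"wy":{"type":"number"},"wz":{"type":"number"}}}},"fingers":{"type":"number"},"force":{"type":"number"}},"required":["plan"]}

```bash
ls; mkdir -p pics
cat > h.py <<'E'
import numpy as np, cv2
from plant import r
def cap(n,f):
    m=r.camera_model(n); p,d=r.capture(n); cv2.imwrite('pics/'+f+'.png',p[:,:,::-1]); np.savez('pics/'+f+'.npz',p=p,d=d,R=m['R'],t=m['t'],cx=m['cx'],cy=m['cy'],fov=m['vertical_fov']); return p,d,m
def load(f): return np.load('pics/'+f+'.npz')
def world(z,n=None):
    d=z['d']; f=240/np.tan(np.radians(float(z['fov']))/2)
    v,u=np.mgrid[:480,:640]; 
    c=np.stack([(u-z['cx'])/f*d,(v-z['cy'])/f*d,d],-1)
    return (c-z['t'])@z['R']
E
python3 - <<'E'
from h import *
for n in ('scene','side'): 
    cap(n,n+'0')
print(r.get_state())
for n in ('scene','side'):
    m=r.camera_model(n);print(n,m)
    for q in ('pin','thin_pin','thick_pin','gauge','nogo'):
        print(q,[(round(x['score'],2),x['bbox']) for x in r.cut_out(n,q)])
    for q in ('start','go','nogo','gauge','pin'):
        print(q,[(round(x['score'],2),np.round(x['centre'],1)) for x in r.spot_point(n,q)])
E
```

```text
pics
{'time_s': 0.1, 'joints': array([-4.69764057e+01,  2.05876974e+01,  6.39604143e-01, -1.79766209e-02,
       -7.01377545e+01, -1.65066766e+01]), 'qd': array([-0.05426793, -0.07762366,  0.12033668,  0.04013979,  0.02066742,
       -0.06191265]), 'joint_torque': array([-1.34883878e-03, -5.84162271e+01,  2.93753332e+01,  7.01554388e+00,
        1.01957854e-02, -5.87457703e-05]), 'tcp_pos': array([ 0.30114446, -0.60362088,  0.23671591]), 'eef_rot': array([ 95.3711822 ,  89.91250411, 121.88197948]), 'contact_force': array([-0.52817112, -0.36620621,  0.07328729]), 'moment': array([-0.00821892, -0.01384774,  0.01051505]), 'gripper_width': 0.08756078049194593}
scene {'vertical_fov': 51.77883270017213, 'cx': 312.1932015891878, 'cy': 240.50919231528545, 'R': array([[-0.79027089,  0.61246589,  0.01890627],
       [ 0.33211471,  0.45405235, -0.82676253],
       [-0.51494828, -0.64708732, -0.56223329]]), 't': array([ 0.36118574, -0.19273396,  1.12853944])}
pin [(0.8, [350.7, 196.2, 21.1, 62.8]), (0.63, [375.1, 218.9, 24.3, 65.2]), (0.56, [403.1, 198.2, 24.5, 61.6])]
thin_pin [(0.93, [302.2, 2
[... 726 characters left out ...]
n [(0.94, [339.7, 256.3, 21.8, 59.9]), (0.89, [349.1, 229.1, 22.1, 57.5]), (0.65, [301.4, 226.5, 23.1, 57.8]), (0.63, [386.5, 254.4, 20.2, 61.4]), (0.4, [245.0, 173.2, 119.2, 61.3])]
thin_pin [(0.57, [254.0, 253.5, 15.2, 57.1])]
thick_pin [(0.69, [326.1, 326.0, 39.6, 67.9])]
gauge [(0.82, [244.0, 172.3, 121.6, 64.3])]
nogo [(0.88, [256.2, 172.5, 29.1, 42.4])]
start [(0.97, array([345.9, 213.8])), (0.35, array([308.6, 205.8]))]
go [(0.59, array([306.4, 206. ]))]
nogo []
gauge [(0.87, array([288.6, 204. ]))]
pin [(0.83, array([394.1, 308.8])), (0.7, array([347.7, 310.6])), (0.6, array([309. , 277.1])), (0.56, array([261. , 305.7])), (0.55, array([353.8, 283.8])), (0.52, array([344.4, 211.4]))]
```

View pics/scene0.png

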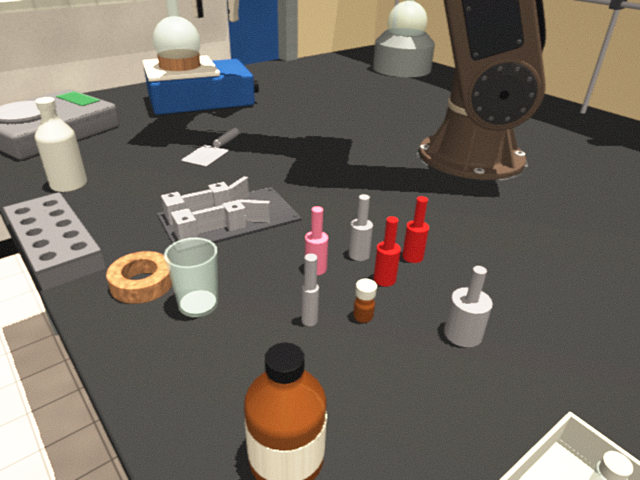

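View pics/side0.png

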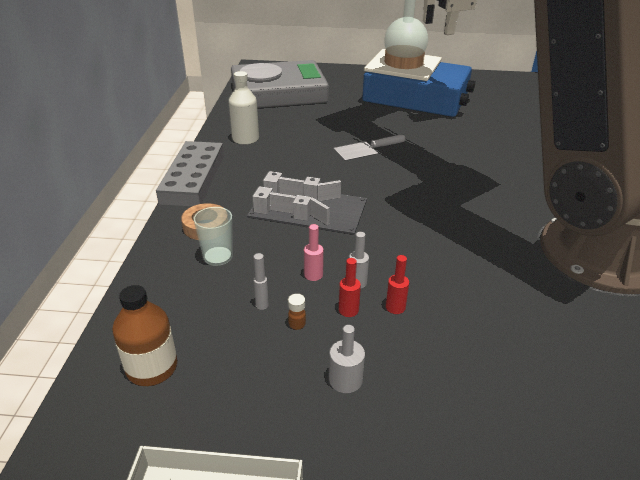

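Run:
```python
import cv2
a=cv2.imread('pics/scene0.png')[175:365,290:500]
cv2.imwrite('pics/crop_sc.png',cv2.resize(a,None,fx=3,fy=3,interpolation=cv2.INTER_CUBIC))
a=cv2.imread('pics/side0.png')[160:400,235:425]
cv2.imwrite('pics/crop_si.png',cv2.resize(a,None,fx=2.5,fy=2.5,interpolation=cv2.INTER_CUBIC))
```

```text
(no output)
```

View pics/crop_sc.png

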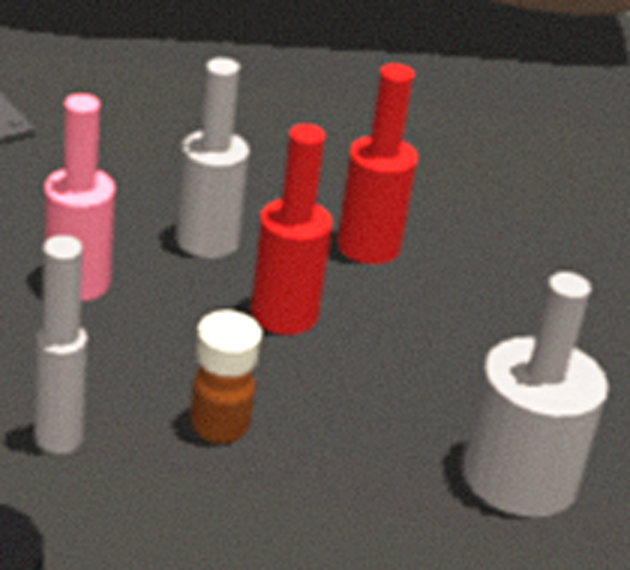

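View pics/crop_si.png

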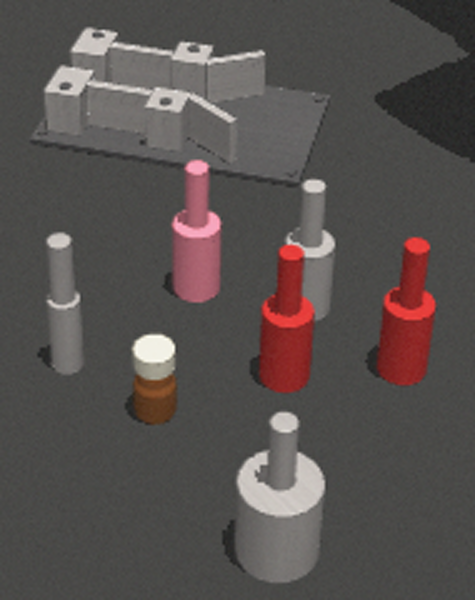

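Candidates in the scene view: steel (361,228), thin steel (310,290), thick steel (467,305), pink (317,240), red (387,252) and (416,230). In the side view the middle steel pin is at (359,260). The steel one of middle thickness at scene (361,228) fits; both crops confirm it. Next I localise everything.

```bash
cat > loc.py <<'E'
from h import *
def mask_pts(n,box,zmin=0.01,zmax=.15):
    z=load(n);W=world(z);x0,y0,x1,y1=box
    P=W[y0:y1,x0:x1].reshape(-1,3);D=z['d'][y0:y1,x0:x1].ravel();C=z['p'][y0:y1,x0:x1].reshape(-1,3)
    k=(D>0)&(P[:,2]>zmin)&(P[:,2]<zmax); return P[k],C[k]
def ray(z,u,v,h):
    f=240/np.tan(np.radians(float(z['fov']))/2)
    d=np.array([(u-z['cx'])/f,(v-z['cy'])/f,1])@z['R'];c=-z['t']@z['R']
    return c+d*(h-c[2])/d[2]
E
python3 - <<'E'
from loc import *
from scipy.optimize import least_squares
S,T=load('scene0'),load('side0')
# pins: top centre of neck (h=.108)
boxes={'pin':((348,194,373,262),(353,230,371,288)),'thin':((300,252,320,328),(252,252,270,311)),'thick':((443,262,494,350),(326,322,368,394)),
'pink':((303,205,330,276),(303,224,325,281)),'red1':((374,216,400,288),(338,258,361,318)),'red2':((402,196,430,264),(386,254,410,315)),'vial':((352,278,378,324),(286,293,308,330)),'glass':((165,238,220,316),(195,205,235,265))}
for k,(a,b) in boxes.items():
    for n,bx in (('scene0',a),('side0',b)):
        P,C=mask_pts(n,bx,.07 if 'vial'!=k else .03,.13)
        cam=-load(n)['t']@load(n)['R']
        dirv=P.mean(0)-cam;dirv[2]=0;dirv/=np.linalg.norm(dirv)
        print(k,n,len(P),'neckmed',np.round(np.median(P,0),4),'zmax',np.round(np.percentile(P[:,2],98),3),'+5mm back',np.round(np.median(P[:,:2],0)+dirv[:2]*.006,4))
for q,(a,b) in {'start':((269.7,206.2),(345.9,213.8)),'go':((227.1,216.7),(306.4,206)),'nogo':((190.2,222.4),None)}.items():
    print(q,ray(S,*a,.006),ray(T,*b,.006) if b else '')
q={'gauge':((207.4,224.8),(288.6,204))}
print(ray(S,207.4,224.8,0),ray(T,288.6,204,0))
E
```

```text
pin scene0 265 neckmed [0.4706 0.1397 0.0924] zmax 0.109 +5mm back [0.4663 0.1355]
pin side0 279 neckmed [0.4681 0.1433 0.0934] zmax 0.109 +5mm back [0.4681 0.1373]
thin scene0 364 neckmed [0.6273 0.2139 0.0942] zmax 0.109 +5mm back [0.6235 0.2092]
thin side0 226 neckmed [0.6218 0.2161 0.0939] zmax 0.109 +5mm back [0.6231 0.2103]
thick scene0 417 neckmed [0.4805 0.3529 0.0939] zmax 0.109 +5mm back [0.4752 0.35  ]
thick side0 289 neckmed [0.4743 0.3571 0.0952] zmax 0.109 +5mm back [0.4743 0.3511]
pink scene0 553 neckmed [0.5534 0.1307 0.097 ] zmax 0.109 +5mm back [0.5497 0.126 ]
pink side0 208 neckmed [0.5444 0.1294 0.0936] zmax 0.108 +5mm back [0.545  0.1235]
red1 scene0 304 neckmed [0.4829 0.2099 0.0931] zmax 0.109 +5mm back [0.4783 0.2059]
red1 side0 234 neckmed [0.4772 0.2126 0.0932] zmax 0.109 +5mm back [0.4773 0.2066]
red2 scene0 273 neckmed [0.4048 0.1946 0.0928] zmax 0.109 +5mm back [0.4001 0.191 ]
red2 side0 226 neckmed [0.3996 0.1977 0.0941] zmax 0.109 +5mm back [0.399  0.1917]
vial scene0 479 neckmed [0.5652 0.2516 0.0537] zmax 0.058 +5mm back [0.5609 0.2475]
vial side0 321 neckmed [0.558  0.2558 0.0542] zmax 0.058 +5mm back [0.5589 0.2498]
glass scene0 1386 neckmed [0.7294 0.0885 0.0818] zmax 0.091 +5mm back [0.7272 0.0829]
glass side0 716 neckmed [0.7276 0.0898 0.0812] zmax 0.09 +5mm back [0.7294 0.0841]
start [ 0.50149398 -0.07089797  0.006     ] [ 0.49650602 -0.0645526   0.006     ]
go [ 0.58323177 -0.08446497  0.006     ] [ 0.5802852  -0.08438199  0.006     ]
nogo [ 0.64441932 -0.10544666  0.006     ] 
[ 0.62006385 -0.08975062  0.        ] [ 0.61963623 -0.09673866  0.        ]
```

Run:
```python
import cv2
a=cv2.imread('pics/scene0.png')[170:250,150:310]
cv2.imwrite('pics/g_sc.png',cv2.resize(a,None,fx=5,fy=5,interpolation=cv2.INTER_CUBIC))
a=cv2.imread('pics/side0.png')[165:240,235:375]
cv2.imwrite('pics/g_si.png',cv2.resize(a,None,fx=5,fy=5,interpolation=cv2.INTER_CUBIC))
```

```text
(no output)
```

View pics/g_sc.png

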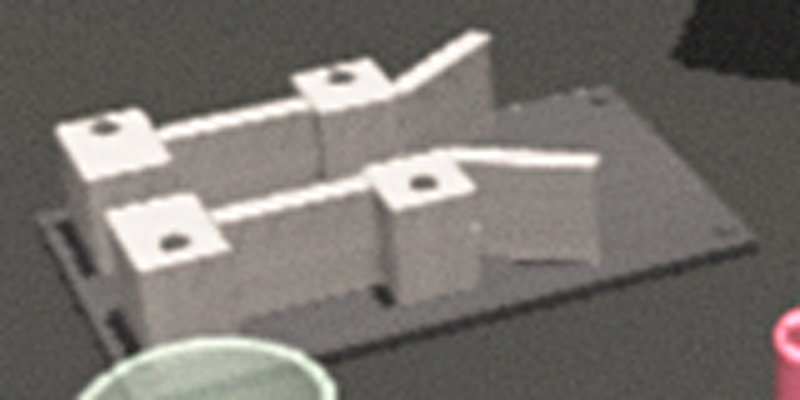

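View pics/g_si.png

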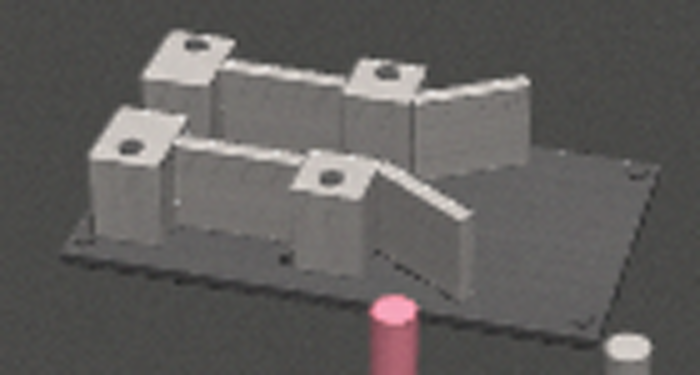

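Run:
```python
from loc import *
from scipy.optimize import least_squares
S,T=load('scene0'),load('side0')
s={(365,165):(-20,22,46),(450,152):(-50,22,46),(323,110):(-20,-22,46),(395,95):(-50,-22,46),(105,210):(65,12,46),(200,195):(35,12,46),(92,180):(65,-12,46),(170,160):(35,-12,46),(612,88):(-150,-65,6),(757,238):(-150,65,6),(40,212):(75,-65,6)}
t={(307,150):(-20,22,46),(380,160):(-50,22,46),(345,95):(-20,-22,46),(413,100):(-50,-22,46),(125,107):(65,12,46),(187,117):(35,12,46),(143,77):(65,-12,46),(210,83):(35,-12,46),(660,167):(-150,-65,6),(600,337):(-150,65,6),(65,252):(75,65,6)}
A=[];B=[]
for d,o,Z in ((s,(150,170),S),(t,(235,165),T)):
    for k,v in d.items():
        A.append(ray(Z,(k[0]+.5)/5-.5+o[0],(k[1]+.5)/5-.5+o[1],v[2]/1e3)[:2]);B.append(np.array(v[:2])/1e3)
A=np.array(A);B=np.array(B)
for sl in (slice(0,11),slice(11,22),slice(0,22)):
    f=lambda p:(B[sl]@np.array([[np.cos(p[2]),np.sin(p[2])],[-np.sin(p[2]),np.cos(p[2])]])+p[:2]-A[sl]).ravel()
    o=least_squares(f,[.62,-.09,-.2],loss='soft_l1',f_scale=.002)
    print(np.round(o.x,4),np.degrees(o.x[2]),np.round(f(o.x).reshape(-1,2)*1e3,1).tolist())
m=r.camera_model('wrist');print(m)
st=r.get_state();
from scipy.spatial.transform import Rotation as Ro
print(Ro.from_euler('xyz',st['eef_rot'],degrees=True).as_matrix().round(3))
```

```text
[ 0.6141 -0.0937 -0.173 ] -9.912186863815863 [[1.6, 1.5], [-0.0, -2.5], [1.3, 0.9], [-2.2, 1.0], [0.2, 0.8], [0.1, -3.4], [0.8, -2.1], [-1.8, 0.2], [-1.5, -2.0], [-0.4, 2.0], [1.2, 0.9]]
[ 0.6132 -0.0904 -0.1655] -9.480488250077851 [[-1.9, -1.2], [-1.4, -0.5], [1.3, -1.3], [0.2, 2.8], [1.6, -0.7], [-1.4, -0.7], [0.9, -0.3], [-0.0, 2.9], [-1.1, -1.5], [-0.1, 2.3], [1.9, 0.6]]
[ 0.6137 -0.0919 -0.1677] -9.607419495494208 [[1.0, 3.2], [-0.6, -0.9], [0.9, 2.6], [-2.6, 2.6], [-0.3, 3.0], [-0.4, -1.4], [0.5, 0.0], [-2.2, 2.2], [-1.8, -1.0], [-1.3, 3.1], [1.1, 3.1], [-1.4, -2.7], [-0.8, -1.9], [1.8, -2.7], [0.7, 1.4], [2.1, -2.4], [-0.9, -2.3], [1.4, -1.9], [0.4, 1.3], [-0.7, -2.7], [0.5, 1.1], [2.5, -1.1]]
{'vertical_fov': 65.70646984690485, 'cx': 325.3452523879749, 'cy': 248.73620740146487, 'R': array([[-4.47494421e-01,  8.94286559e-01, -5.42563111e-04],
       [ 8.59703454e-01,  4.30356218e-01,  2.75142684e-01],
       [ 2.46289900e-01,  1.22658373e-01, -9.61403250e-01]]), 't': array([ 0.67501581, -0.03316119,  0.38991032])}
[[ 0.    -0.446  0.895]
 [-0.     0.895  0.446]
 [-1.    -0.     0.   ]]
```

Run:
```python
from loc import *
p,d,m=cap('wrist','wrist0')
W=world(load('side0'));D=load('side0')['d']
W2=world(load('scene0'));D2=load('scene0')['d']
P=np.vstack([W[D>0],W2[D2>0]])
k=(P[:,2]>.05)&(P[:,0]>.25)&(P[:,0]<.95)&(abs(P[:,1])<.8);P=P[k]
# height map 5cm
for y in np.arange(-.75,.45,.05):
    row=[]
    for x in np.arange(.25,.9,.05):
        s=P[(abs(P[:,0]-x)<.025)&(abs(P[:,1]-y)<.025)]
        row.append('%4d'%(np.percentile(s[:,2],99)*1e3) if len(s)>8 else '   .')
    print('%5.2f'%y,' '.join(row))
```

```text
-0.75  105  106    .  106  105    .    .   62   64   63   69    .   60
-0.70  103  194  270  266  190    .    .   64   65   69   74   73   73
-0.65   92  278  274  219  180  104    .   64   64   72   74   74   73
-0.60   92  105  105  105  104    .    .   61   62   61   73   73   61
-0.55  307  308    .    .    .    .    .    .    .    .   61   61   59
-0.50  316  318    .    .    .    .    .    .    .    .    .    .    .
-0.45    .    .    .    .    .    .    .    .    .    .    .    .    .
-0.40    .    .    .    .    .    .    .    .    .    .  171  170    .
-0.35    .    .    .    .    .    .    .    .    .    .  169  168    .
-0.30    .    .    .    .    .    .    .    .    .    .    .    .    .
-0.25    .    .    .    .    .    .    .    .    .    .    .    .    .
-0.20    .    .    .    .    .    .    .    .    .    .    .    .    .
-0.15    .    .    .    .    .    .    .    .    .    .    .    .    .
-0.10    .    .    .    .    .    .    .    .    .    .    .    .    .
-0.05    .    .    .    .    .    .    .    .    .    .    .    .    .
 0.00    .    .    .    .    .    .    .    .    .    .    .    .    .
 0.05    .    .    .    .    .    .    .    .    .   90   90    .    .
 0.10    .    .    .    .   60    .  108    .    .   90   90    .    .
 0.15    .    .    .    .  108   61  108    .    .    .    .    .    .
 0.20    .    .    .  108  108  108    .  108  108    .    .    .    .
 0.25    .    .    .    .    .    .   58    .    .    .    .    .    .
 0.30    .    .    .    .    .    .    .    .    .    .    .    .    .
 0.35    .    .    .    .  108  108    .    .    .    .  151  150    .
 0.40    .    .    .    .   60   61    .    .    .    .  118  113    .
```

View pics/wrist0.png

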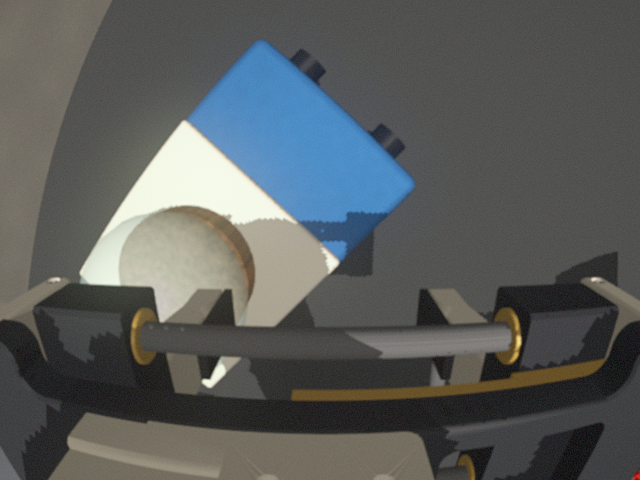

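The wrist view shows the flask (about (190,270)) close to the left finger, so I go straight up first, then across.

Emit:
arm_command --plan '[{"dx": -0.9}, {"dx": -0.9}, {"dx": -0.9}, {"dx": -0.9}, {"dx": -0.5, "dy": 0.5, "dz": 0.4}, {"dy": 0.95, "dz": 0.77}, {"dy": 0.95, "dz": 0.77}, {"dy": 0.95, "dz": 0.77}, {"dy": 0.95, "dz": 0.77}, {"dy": 0.95, "dz": 0.77}, {"dy": 0.95, "dz": 0.77}, {"dy": 0.95, "dz": 0.77}, {"dy": 0.95, "dz": 0.77}, {"dy": 0.95, "dz": 0.77}, {"dy": 0.95, "dz": 0.77}, {"dy": 0.95, "dz": 0.77}]' --fingers -0.3 --force 30

```text
schema error: expected keys dx, dy, dz, wx, wy, wz
```

Emit:
arm_command --plan '[{"dx": -0.9, "dy": 0, "dz": 0, "wx": 0, "wy": 0, "wz": 0}, {"dx": -0.9, "dy": 0, "dz": 0, "wx": 0, "wy": 0, "wz": 0}, {"dx": -0.9, "dy": 0, "dz": 0, "wx": 0, "wy": 0, "wz": 0}, {"dx": -0.9, "dy": 0, "dz": 0, "wx": 0, "wy": 0, "wz": 0}, {"dx": -0.5, "dy": 0.5, "dz": 0.4, "wx": 0, "wy": 0, "wz": 0}, {"dx": 0, "dy": 0.95, "dz": 0.77, "wx": 0, "wy": 0, "wz": 0}, {"dx": 0, "dy": 0.95, "dz": 0.77, "wx": 0, "wy": 0, "wz": 0}, {"dx": 0, "dy": 0.95, "dz": 0.77, "wx": 0, "wy": 0, "wz": 0}, {"dx": 0, "dy": 0.95, "dz": 0.77, "wx": 0, "wy": 0, "wz": 0}, {"dx": 0, "dy": 0.95, "dz": 0.77, "wx": 0, "wy": 0, "wz": 0}, {"dx": 0, "dy": 0.95, "dz": 0.77, "wx": 0, "wy": 0, "wz": 0}, {"dx": 0, "dy": 0.95, "dz": 0.77, "wx": 0, "wy": 0, "wz": 0}, {"dx": 0, "dy": 0.95, "dz": 0.77, "wx": 0, "wy": 0, "wz": 0}, {"dx": 0, "dy": 0.95, "dz": 0.77, "wx": 0, "wy": 0, "wz": 0}, {"dx": 0, "dy": 0.95, "dz": 0.77, "wx": 0, "wy": 0, "wz": 0}]' --fingers -0.3 --force 30

```text
time_s: 2.4
tcp_pos: [0.3563, -0.3401, 0.3198]
eef_rot: [82.9, 89.7, 109.1]
contact_force: [0.1, -0.3, -0.1]
gripper_width: 0.0569
```

Emit:
arm_command --plan '[{"dx": 0, "dy": 0.94, "dz": 0.78, "wx": 0, "wy": 0, "wz": 0}, {"dx": 0, "dy": 0.94, "dz": 0.78, "wx": 0, "wy": 0, "wz": 0}, {"dx": 0, "dy": 0.94, "dz": 0.78, "wx": 0, "wy": 0, "wz": 0}, {"dx": 0, "dy": 0.94, "dz": 0.78, "wx": 0, "wy": 0, "wz": 0}, {"dx": 0, "dy": 0.94, "dz": 0.78, "wx": 0, "wy": 0, "wz": 0}, {"dx": 0, "dy": 0.94, "dz": 0.78, "wx": 0, "wy": 0, "wz": 0}, {"dx": 0, "dy": 0.94, "dz": 0.78, "wx": 0, "wy": 0, "wz": 0}, {"dx": 0, "dy": 0.94, "dz": 0.78, "wx": 0, "wy": 0, "wz": 0}, {"dx": 0, "dy": 0.94, "dz": 0.78, "wx": 0, "wy": 0, "wz": 0}, {"dx": 0, "dy": 0.94, "dz": 0.78, "wx": 0, "wy": 0, "wz": 0}, {"dx": 0, "dy": 0.94, "dz": 0.78, "wx": 0, "wy": 0, "wz": 0}, {"dx": 0, "dy": 0.94, "dz": 0.78, "wx": 0, "wy": 0, "wz": 0}, {"dx": 0, "dy": 0.94, "dz": 0.78, "wx": 0, "wy": 0, "wz": 0}, {"dx": 0, "dy": 0.94, "dz": 0.78, "wx": 0, "wy": 0, "wz": 0}, {"dx": 0, "dy": 0.94, "dz": 0.78, "wx": 0, "wy": 0, "wz": 0}, {"dx": 0, "dy": 0.94, "dz": 0.78, "wx": 0, "wy": 0, "wz": 0}]'

```text
time_s: 3.73
tcp_pos: [0.4401, 0.0644, 0.3231]
eef_rot: [26.0, 89.2, 52.3]
contact_force: [0.1, -0.6, 0.2]
gripper_width: 0.0571
```

Emit:
arm_command --plan '[{"dx": 0, "dy": 0, "dz": 0, "wx": -1, "wy": 0, "wz": 0}, {"dx": 0, "dy": 0, "dz": 0, "wx": -1, "wy": 0, "wz": 0}, {"dx": 0, "dy": 0, "dz": 0, "wx": -1, "wy": 0, "wz": 0}, {"dx": 0, "dy": 0, "dz": 0, "wx": -1, "wy": 0, "wz": 0}, {"dx": 0, "dy": 0, "dz": 0, "wx": -1, "wy": 0, "wz": 0}, {"dx": 0, "dy": 0, "dz": 0, "wx": -1, "wy": 0, "wz": 0}, {"dx": 0, "dy": 0, "dz": 0, "wx": -1, "wy": 0, "wz": 0}, {"dx": 0, "dy": 0, "dz": 0, "wx": -1, "wy": 0, "wz": 0}, {"dx": 0, "dy": 0, "dz": 0, "wx": -1, "wy": 0, "wz": 0}, {"dx": 0, "dy": 0, "dz": 0, "wx": -1, "wy": 0, "wz": 0}, {"dx": 0, "dy": 0, "dz": 0, "wx": -1, "wy": 0, "wz": 0}, {"dx": 0, "dy": 0, "dz": 0, "wx": -1, "wy": 0, "wz": 0}, {"dx": 0, "dy": 0, "dz": 0, "wx": -1, "wy": 0, "wz": 0}, {"dx": 0, "dy": 0, "dz": 0, "wx": -1, "wy": 0, "wz": 0}, {"dx": 0, "dy": 0, "dz": 0, "wx": -1, "wy": 0, "wz": 0}, {"dx": 0, "dy": 0, "dz": 0, "wx": -1, "wy": 0, "wz": 0}, {"dx": 0, "dy": 0, "dz": 0, "wx": -1, "wy": 0, "wz": 0}, {"dx": 0, "dy": 0, "dz": 0, "wx": -1, "wy": 0, "wz": 0}, {"dx": 0, "dy": 0, "dz": 0, "wx": -1, "wy": 0, "wz": 0}, {"dx": 0, "dy": 0, "dz": 0, "wx": -1, "wy": 0, "wz": 0}]'

```text
time_s: 5.4
tcp_pos: [0.4286, 0.0713, 0.32]
eef_rot: [-58.7, 88.9, 64.2]
contact_force: [-0.3, -0.1, -0.4]
gripper_width: 0.0569
```

```bash
cat >> loc.py <<'E'
from scipy.spatial.transform import Rotation as Ro
def tool():
    s=r.get_state(); M=Ro.from_euler('xyz',s['eef_rot'],degrees=True).as_matrix()
    return s,M
def go(target,jaw=None):
    s,M=tool(); d=np.array(target)-s['tcp_pos']
    print('t',round(s['time_s'],2),'tcp',s['tcp_pos'].round(4),'jaw',np.degrees(np.arctan2(M[1,1],M[0,1])).round(1),'down',M[:,0].round(3),'F',s['contact_force'].round(1),'w',round(s['gripper_width'],4))
    print('delta world',d.round(4),'tool shares',(M.T@d/.02).round(2))
    if jaw is not None: print('turn wx shares',((np.degrees(np.arctan2(M[1,1],M[0,1]))-jaw)/np.degrees(.08)).round(2))
E
python3 - <<'E'
from loc import *
p,d,m=cap('wrist','wrist1');go([.467,.137,.076],-140);print(r.get_state()['joints'].round(1))
E
```

```text
t 5.45 tcp [0.4285 0.0713 0.32  ] jaw -146.8 down [ 0.009  0.018 -1.   ] F [-0.5  0.3  0. ] w 0.057
delta world [ 0.0385  0.0657 -0.244 ] tool shares [12.27 -3.2   1.57]
turn wx shares -1.48
[ 35.1  -6.2 -19.7  -0.6 -75.5  -1.8]
```

View pics/wrist1.png

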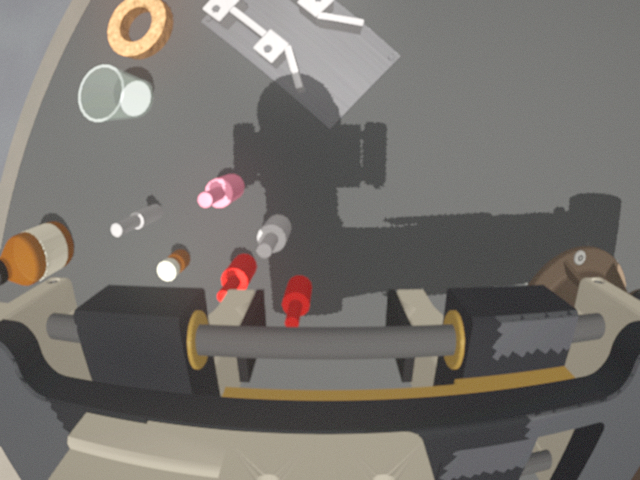

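Wrist view: the steel middle pin is at (270,237) (neck top (264,250)), with pink at (222,190) and reds at (236,275), (297,300) beside it. I'll cross-check its position with this view.

```bash
cat >> loc.py <<'E'
def wray(z,u,v,h):
    f=240/np.tan(np.radians(float(z['fov']))/2)
    x,y=u-float(z['cx']),v-float(z['cy']);rr=np.hypot(x,y);th=rr/f
    d=np.array([np.sin(th)*x/rr,np.sin(th)*y/rr,np.cos(th)])@z['R'];c=-z['t']@z['R']
    return c+d*(h-c[2])/d[2]
def wpix(z,X):
    f=240/np.tan(np.radians(float(z['fov']))/2)
    c=z['R']@np.array(X)+z['t'];th=np.arctan2(np.hypot(c[0],c[1]),c[2]);n=np.hypot(c[0],c[1])
    return (float(z['cx'])+f*th*c[0]/n,float(z['cy'])+f*th*c[1]/n)
def gauge(x,y,z,g=(.6137,-.0919,-.1677)):
    c,s=np.cos(g[2]),np.sin(g[2]);return np.array([g[0]+c*x-s*y,g[1]+s*x+c*y,z])
def tilt():
    s,M=tool(); d=M.T@np.array([0,0,-1.]);v=np.cross([1,0,0],d);print('wy,wz shares',(v/.08).round(2))
E
python3 - <<'E'
from loc import *
z=load('wrist1');im=cv2.imread('pics/wrist1.png')
for X in ([.467,.137,.108],[.467,.137,.06],gauge(-.15,.065,.006),gauge(-.15,-.065,.006),gauge(-.05,.022,.046),gauge(-.02,.022,.046),gauge(-.05,-.022,.046)):
    u=wpix(z,X);cv2.circle(im,(int(u[0]*8),int(u[1]*8)),16,(0,255,0),-1,cv2.LINE_AA,3)
cv2.imwrite('pics/w1o.png',cv2.resize(im[0:300,150:450],None,fx=2.,fy=2,interpolation=cv2.INTER_CUBIC));tilt()
a=[(round(x['score'],2),x['bbox']) for x in r.cut_out('wrist','pin')];print(a)
E
```

```text
wy,wz shares [-0.    0.13  0.21]
[(0.93, [282.7, 276.2, 28.5, 49.0]), (0.85, [198.4, 171.8, 43.2, 36.0]), (0.84, [216.2, 255.5, 42.2, 45.9]), (0.78, [258.1, 215.0, 32.9, 44.7])]
```

View pics/w1o.png

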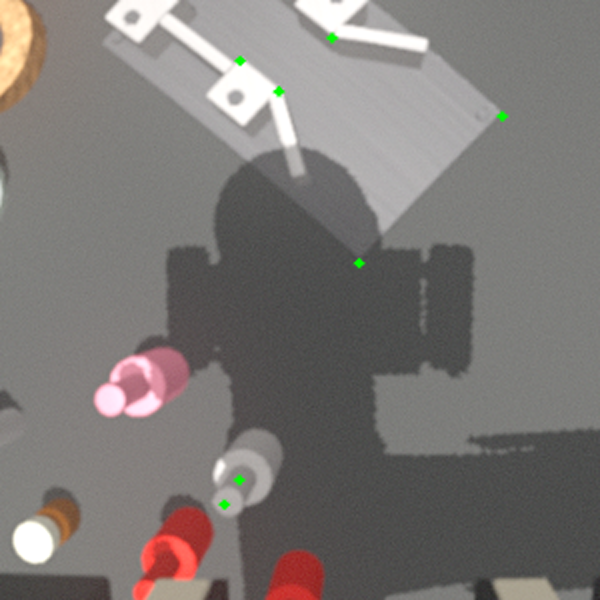

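Emit:
arm_command --plan '[{"dx": 0, "dy": 0, "dz": 0, "wx": -0.75, "wy": 0.13, "wz": 0.21}, {"dx": 0, "dy": 0, "dz": 0, "wx": -0.75, "wy": 0, "wz": 0}, {"dx": 0.9, "dy": -0.8, "dz": 0.4, "wx": 0, "wy": 0, "wz": 0}, {"dx": 0.9, "dy": -0.8, "dz": 0.4, "wx": 0, "wy": 0, "wz": 0}, {"dx": 0.9, "dy": -0.8, "dz": 0.4, "wx": 0, "wy": 0, "wz": 0}, {"dx": 0.9, "dy": -0.8, "dz": 0.4, "wx": 0, "wy": 0, "wz": 0}, {"dx": 0.9, "dy": 0, "dz": 0, "wx": 0, "wy": 0, "wz": 0}]'

```text
time_s: 6.08
tcp_pos: [0.4596, 0.14, 0.2324]
eef_rot: [-100.4, 89.2, 28.1]
contact_force: [0.0, 0.5, 0.3]
gripper_width: 0.057
```

Run:
```python
from loc import *
go([.467,.137,.076],-140);tilt()
```

```text
t 6.08 tcp [0.4596 0.14   0.2324] jaw -141.5 down [ 0.012  0.006 -1.   ] F [0.  0.5 0.3] w 0.057
delta world [ 0.0074 -0.003  -0.1564] tool shares [ 7.82 -0.09 -0.33]
turn wx shares -0.32
wy,wz shares [ 0.   -0.03  0.16]
```

Emit:
arm_command --plan '[{"dx": 0, "dy": -0.1, "dz": -0.3, "wx": -0.3, "wy": 0, "wz": 0.16}, {"dx": 0.8, "dy": 0, "dz": 0, "wx": 0, "wy": 0, "wz": 0}, {"dx": 0.8, "dy": 0, "dz": 0, "wx": 0, "wy": 0, "wz": 0}, {"dx": 0.8, "dy": 0, "dz": 0, "wx": 0, "wy": 0, "wz": 0}, {"dx": 0.8, "dy": 0, "dz": 0, "wx": 0, "wy": 0, "wz": 0}, {"dx": 0, "dy": 0, "dz": 0, "wx": 0, "wy": 0, "wz": 0}]'

```text
time_s: 6.58
tcp_pos: [0.4617, 0.1368, 0.1613]
eef_rot: [100.3, 89.6, -130.9]
contact_force: [-0.5, 0.0, -0.4]
gripper_width: 0.0572
```

Run:
```python
from loc import *
go([.467,.137,.076],-140);tilt()
cap('scene','scene1');cap('wrist','wrist2');
a=cv2.imread('pics/scene1.png')[120:300,260:480]
cv2.imwrite('pics/s1c.png',cv2.resize(a,None,fx=3,fy=3))
```

```text
t 6.58 tcp [0.4617 0.1368 0.1613] jaw -141.1 down [-0.004 -0.005 -1.   ] F [-0.5  0.  -0.4] w 0.0572
delta world [ 0.0053  0.0002 -0.0853] tool shares [ 4.26 -0.24 -0.16]
turn wx shares -0.25
wy,wz shares [ 0.   -0.01 -0.08]
```

View pics/s1c.png

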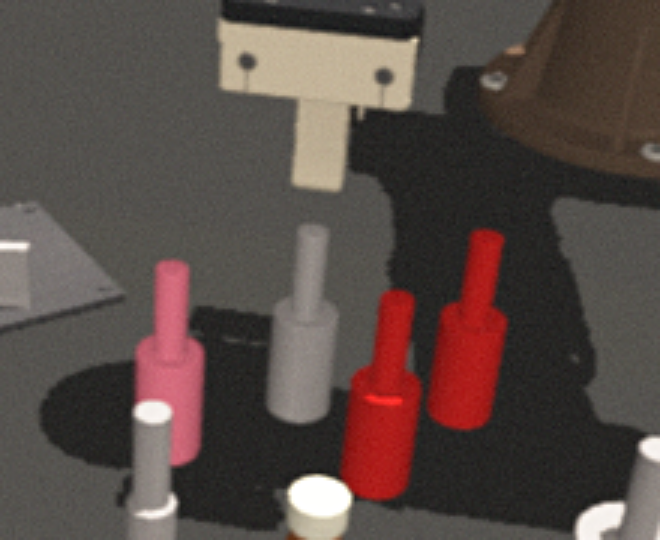

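View pics/wrist2.png

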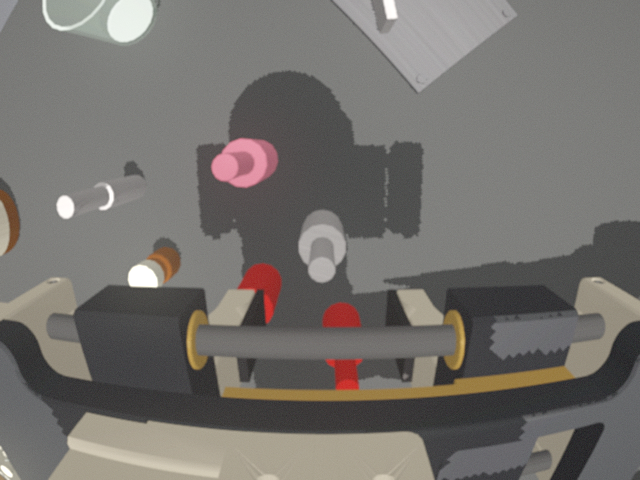

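The fingers stand over the steel middle pin (scene crop (310,250), wrist (322,245)), between neighbours. Descending.

Emit:
arm_command --plan '[{"dx": 0, "dy": -0.2, "dz": -0.15, "wx": -0.2, "wy": 0, "wz": -0.06}, {"dx": 0.8, "dy": 0, "dz": 0, "wx": 0, "wy": 0, "wz": 0}, {"dx": 0.8, "dy": 0, "dz": 0, "wx": 0, "wy": 0, "wz": 0}, {"dx": 0.8, "dy": 0, "dz": 0, "wx": 0, "wy": 0, "wz": 0}, {"dx": 0.8, "dy": 0, "dz": 0, "wx": 0, "wy": 0, "wz": 0}, {"dx": 0.5, "dy": 0, "dz": 0, "wx": 0, "wy": 0, "wz": 0}, {"dx": 0, "dy": 0, "dz": 0, "wx": 0, "wy": 0, "wz": 0}]'

```text
time_s: 7.27
tcp_pos: [0.4772, 0.1425, 0.0978]
eef_rot: [-102.3, 88.7, 27.7]
contact_force: [-0.3, 0.4, -0.5]
gripper_width: 0.0572
```

Run:
```python
from loc import *
go([.467,.137,.077],-140);tilt()
```

```text
t 7.27 tcp [0.4772 0.1425 0.0978] jaw -140.0 down [ 0.021  0.011 -1.   ] F [-0.3  0.4 -0.5] w 0.0572
delta world [-0.0102 -0.0055 -0.0208] tool shares [1.03 0.59 0.12]
turn wx shares 0.01
wy,wz shares [ 0.   -0.06  0.29]
```

Emit:
arm_command --plan '[{"dx": 0, "dy": 0.6, "dz": 0.1, "wx": 0, "wy": -0.06, "wz": 0.29}, {"dx": 0, "dy": 0, "dz": 0, "wx": 0, "wy": 0, "wz": 0}]'

```text
time_s: 7.43
tcp_pos: [0.4671, 0.1364, 0.0992]
eef_rot: [105.0, 90.0, -125.0]
contact_force: [-0.6, 0.1, 0.1]
gripper_width: 0.0572
```

Run:
```python
from loc import *
go([.467,.137,.077],-140);tilt()
```

```text
t 7.43 tcp [0.4671 0.1364 0.0992] jaw -140.0 down [-0.    -0.001 -1.   ] F [-0.6  0.1  0.1] w 0.0572
delta world [-0.0001  0.0006 -0.0222] tool shares [ 1.11 -0.02  0.03]
turn wx shares 0.01
wy,wz shares [ 0.   -0.   -0.01]
```

Emit:
arm_command --plan '[{"dx": 0.4, "dy": 0, "dz": 0, "wx": 0, "wy": 0, "wz": 0}, {"dx": 0.4, "dy": 0, "dz": 0, "wx": 0, "wy": 0, "wz": 0}, {"dx": 0.3, "dy": 0, "dz": 0, "wx": 0, "wy": 0, "wz": 0}, {"dx": 0, "dy": 0, "dz": 0, "wx": 0, "wy": 0, "wz": 0}]'

```text
time_s: 7.77
tcp_pos: [0.4689, 0.1376, 0.0787]
eef_rot: [-95.0, 89.7, 35.1]
contact_force: [-1.5, 0.1, -0.1]
gripper_width: 0.0572
```

Run:
```python
from loc import *
go([.467,.137,.077],-140);tilt()
```

```text
t 7.77 tcp [0.4689 0.1376 0.0787] jaw -139.9 down [ 0.005  0.004 -1.   ] F [-1.5  0.1 -0.1] w 0.0572
delta world [-0.0019 -0.0006 -0.0017] tool shares [0.08 0.09 0.04]
turn wx shares 0.01
wy,wz shares [ 0.   -0.01  0.08]
```

Correct slightly and close.

Emit:
arm_command --plan '[{"dx": 0.05, "dy": 0.09, "dz": 0.04, "wx": 0, "wy": 0, "wz": 0.08}, {"dx": 0, "dy": 0, "dz": 0, "wx": 0, "wy": 0, "wz": 0}]'

```text
time_s: 7.93
tcp_pos: [0.4668, 0.1369, 0.0771]
eef_rot: [109.2, 89.9, -120.7]
contact_force: [-0.7, -0.8, -0.1]
gripper_width: 0.057
```

Emit:
arm_command --plan '[{"dx": 0, "dy": 0, "dz": 0, "wx": 0, "wy": 0, "wz": 0}, {"dx": 0, "dy": 0, "dz": 0, "wx": 0, "wy": 0, "wz": 0}, {"dx": 0, "dy": 0, "dz": 0, "wx": 0, "wy": 0, "wz": 0}, {"dx": 0, "dy": 0, "dz": 0, "wx": 0, "wy": 0, "wz": 0}, {"dx": 0, "dy": 0, "dz": 0, "wx": 0, "wy": 0, "wz": 0}, {"dx": 0, "dy": 0, "dz": 0, "wx": 0, "wy": 0, "wz": 0}, {"dx": 0, "dy": 0, "dz": 0, "wx": 0, "wy": 0, "wz": 0}]' --fingers 1 --force 40

```text
time_s: 8.52
tcp_pos: [0.467, 0.1372, 0.0776]
eef_rot: [121.0, 89.9, -109.0]
contact_force: [0.5, 0.1, 0.8]
gripper_width: 0.0159
```

Run:
```python
from loc import *
go([.467,.137,.077],-140);tilt()
cap('scene','scene2')
a=cv2.imread('pics/scene2.png')[120:300,260:480]
cv2.imwrite('pics/s2c.png',cv2.resize(a,None,fx=3,fy=3))
```

```text
t 8.52 tcp [0.467  0.1372 0.0776] jaw -139.9 down [-0.001 -0.002 -1.   ] F [0.5 0.1 0.8] w 0.0159
delta world [-0.     -0.0002 -0.0006] tool shares [ 0.03  0.01 -0.  ]
turn wx shares 0.02
wy,wz shares [ 0.   -0.01 -0.02]
```

View pics/s2c.png

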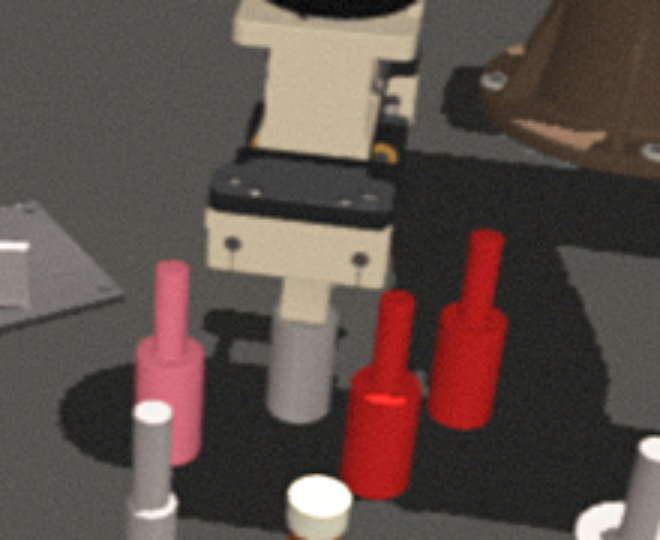

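Gripped (15.9 mm). Lift, then turn the jaws along the push direction.

Emit:
arm_command --plan '[{"dx": -0.4, "dy": 0, "dz": 0, "wx": 0, "wy": 0, "wz": 0}, {"dx": -0.5, "dy": 0, "dz": 0, "wx": 0, "wy": 0, "wz": 0}, {"dx": -0.5, "dy": 0, "dz": 0, "wx": 0, "wy": 0, "wz": 0}, {"dx": -0.5, "dy": 0, "dz": 0, "wx": 0, "wy": 0, "wz": 0}, {"dx": -0.5, "dy": 0, "dz": 0, "wx": 0, "wy": 0, "wz": 0}, {"dx": -0.3, "dy": 0, "dz": 0, "wx": 0, "wy": 0, "wz": 0}, {"dx": 0, "dy": 0, "dz": 0, "wx": 0.8, "wy": 0, "wz": 0}, {"dx": 0, "dy": 0, "dz": 0, "wx": 0.8, "wy": 0, "wz": 0}, {"dx": 0, "dy": 0, "dz": 0, "wx": 0.8, "wy": 0, "wz": 0}, {"dx": 0, "dy": 0, "dz": 0, "wx": 0.8, "wy": 0, "wz": 0}, {"dx": 0, "dy": 0, "dz": 0, "wx": 0.8, "wy": 0, "wz": 0}, {"dx": 0, "dy": 0, "dz": 0, "wx": 0.8, "wy": 0, "wz": 0}, {"dx": 0, "dy": 0, "dz": 0, "wx": 0.8, "wy": 0, "wz": 0}, {"dx": 0, "dy": 0, "dz": 0, "wx": 0.8, "wy": 0, "wz": 0}, {"dx": 0, "dy": 0, "dz": 0, "wx": 0.8, "wy": 0, "wz": 0}, {"dx": 0, "dy": 0, "dz": 0, "wx": 0.8, "wy": 0, "wz": 0}, {"dx": 0, "dy": 0, "dz": 0, "wx": 0.8, "wy": 0, "wz": 0}, {"dx": 0, "dy": 0, "dz": 0, "wx": 0.8, "wy": 0, "wz": 0}, {"dx": 0, "dy": 0, "dz": 0, "wx": 0.8, "wy": 0, "wz": 0}, {"dx": 0, "dy": 0, "dz": 0, "wx": 0, "wy": 0, "wz": 0}]'

```text
time_s: 10.23
tcp_pos: [0.4577, 0.1326, 0.1326]
eef_rot: [121.6, 88.9, -158.6]
contact_force: [0.3, -0.3, -4.5]
gripper_width: 0.015
```

Run:
```python
from loc import *
go(gauge(-.118,0,.13),-189.6);tilt();print(r.get_state()['joints'].round(0))
```

```text
t 10.23 tcp [0.4577 0.1326 0.1326] jaw 169.7 down [-0.018 -0.007 -1.   ] F [ 0.3 -0.3 -4.5] w 0.015
delta world [ 0.0396 -0.2048 -0.0026] tool shares [ 0.16 -3.78 -9.72]
turn wx shares 78.39
wy,wz shares [ 0.   -0.13 -0.2 ]
[ 40.   8. -31.  -0. -52. -50.]
```

Emit:
arm_command --plan '[{"dx": 0, "dy": 0, "dz": 0, "wx": 0, "wy": -0.13, "wz": -0.2}, {"dx": 0, "dy": -0.2, "dz": -0.5, "wx": 0, "wy": 0, "wz": 0}, {"dx": 0, "dy": -0.32, "dz": -0.8, "wx": 0, "wy": 0, "wz": 0}, {"dx": 0, "dy": -0.32, "dz": -0.8, "wx": 0, "wy": 0, "wz": 0}, {"dx": 0, "dy": -0.32, "dz": -0.8, "wx": 0, "wy": 0, "wz": 0}, {"dx": 0, "dy": -0.32, "dz": -0.8, "wx": 0, "wy": 0, "wz": 0}, {"dx": 0, "dy": -0.32, "dz": -0.8, "wx": 0, "wy": 0, "wz": 0}, {"dx": 0, "dy": -0.32, "dz": -0.8, "wx": 0, "wy": 0, "wz": 0}, {"dx": 0, "dy": -0.32, "dz": -0.8, "wx": 0, "wy": 0, "wz": 0}, {"dx": 0, "dy": -0.32, "dz": -0.8, "wx": 0, "wy": 0, "wz": 0}, {"dx": 0, "dy": -0.32, "dz": -0.8, "wx": 0, "wy": 0, "wz": 0}, {"dx": 0, "dy": -0.32, "dz": -0.8, "wx": 0, "wy": 0, "wz": 0}, {"dx": 0, "dy": -0.2, "dz": -0.4, "wx": 0, "wy": 0, "wz": 0}, {"dx": 0, "dy": 0, "dz": 0, "wx": 0, "wy": 0, "wz": 0}]'

```text
time_s: 11.4
tcp_pos: [0.4968, -0.0685, 0.1323]
eef_rot: [-59.4, 89.7, 22.0]
contact_force: [0.4, 0.7, -4.3]
gripper_width: 0.0154
```

Run:
```python
from loc import *
go(gauge(-.118,0,.0846),170.4);tilt()
cap('wrist','wrist3')
cap('scene','scene3');cap('side','side3')
a=cv2.imread('pics/scene3.png')[100:260,150:350];b=cv2.imread('pics/side3.png')[90:250,230:430]
cv2.imwrite('pics/s3c.png',cv2.resize(np.hstack([a,b]),None,fx=2,fy=2,interpolation=cv2.INTER_CUBIC))
```

```text
t 11.4 tcp [ 0.4968 -0.0685  0.1323] jaw 171.5 down [ 0.004  0.002 -1.   ] F [ 0.4  0.7 -4.3] w 0.0154
delta world [ 0.0006 -0.0037 -0.0477] tool shares [ 2.39 -0.05 -0.18]
turn wx shares 0.23
wy,wz shares [-0.    0.03  0.05]
```

View pics/s3c.png

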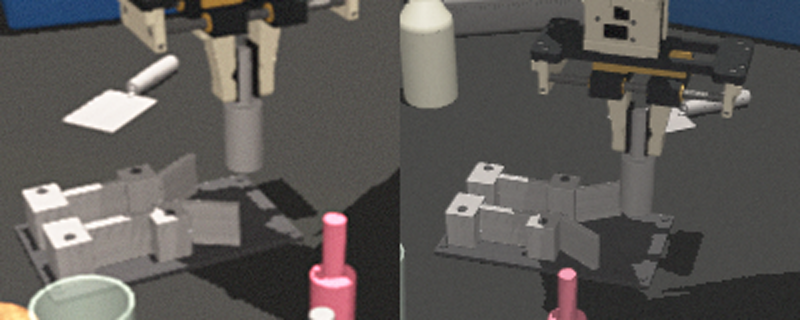

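Emit:
arm_command --plan '[{"dx": 0, "dy": -0.05, "dz": -0.18, "wx": 0.23, "wy": 0.03, "wz": 0.05}, {"dx": 0.4, "dy": 0, "dz": 0, "wx": 0, "wy": 0, "wz": 0}, {"dx": 0.4, "dy": 0, "dz": 0, "wx": 0, "wy": 0, "wz": 0}, {"dx": 0.4, "dy": 0, "dz": 0, "wx": 0, "wy": 0, "wz": 0}, {"dx": 0.4, "dy": 0, "dz": 0, "wx": 0, "wy": 0, "wz": 0}, {"dx": 0.3, "dy": 0, "dz": 0, "wx": 0, "wy": 0, "wz": 0}, {"dx": 0, "dy": 0, "dz": 0, "wx": 0, "wy": 0, "wz": 0}]'

```text
time_s: 12.13
tcp_pos: [0.4963, -0.068, 0.09]
eef_rot: [63.2, 89.9, 143.8]
contact_force: [-0.3, -0.1, -4.8]
gripper_width: 0.0153
```

Run:
```python
from loc import *
go(gauge(-.118,0,.086),170.4);tilt()
```

```text
t 12.13 tcp [ 0.4963 -0.068   0.09  ] jaw 170.6 down [-0.001  0.001 -1.   ] F [-0.3 -0.1 -4.8] w 0.0153
delta world [ 0.0011 -0.0042 -0.004 ] tool shares [ 0.2  -0.09 -0.2 ]
turn wx shares 0.04
wy,wz shares [ 0.    0.01 -0.01]
```

Emit:
arm_command --plan '[{"dx": 0.2, "dy": -0.1, "dz": -0.2, "wx": 0, "wy": 0, "wz": 0}, {"dx": 0, "dy": 0, "dz": 0, "wx": 0, "wy": 0, "wz": 0}, {"dx": 0, "dy": -0.3, "dz": 0, "wx": 0, "wy": 0, "wz": 0}, {"dx": 0, "dy": -0.3, "dz": 0, "wx": 0, "wy": 0, "wz": 0}, {"dx": 0, "dy": -0.3, "dz": 0, "wx": 0, "wy": 0, "wz": 0}, {"dx": 0, "dy": -0.3, "dz": 0, "wx": 0, "wy": 0, "wz": 0}, {"dx": 0, "dy": -0.3, "dz": 0, "wx": 0, "wy": 0, "wz": 0}, {"dx": 0, "dy": 0, "dz": 0, "wx": 0, "wy": 0, "wz": 0}]'

```text
time_s: 12.8
tcp_pos: [0.532, -0.0782, 0.0859]
eef_rot: [-67.4, 90.0, 13.2]
contact_force: [0.2, 0.9, -5.4]
gripper_width: 0.0151
```

Run:
```python
from loc import *
go(gauge(-.06,0,.086),170.4);tilt()
cap('scene','scene4');cap('side','side4')
a=cv2.imread('pics/scene4.png')[100:260,150:350];b=cv2.imread('pics/side4.png')[90:250,230:430]
cv2.imwrite('pics/s4c.png',cv2.resize(np.hstack([a,b]),None,fx=2,fy=2,interpolation=cv2.INTER_CUBIC))
```

```text
t 12.8 tcp [ 0.532  -0.0782  0.0859] jaw 170.6 down [ 0.001  0.    -1.   ] F [ 0.2  0.9 -5.4] w 0.0151
delta world [ 0.0225 -0.0037  0.0001] tool shares [-0.01 -1.14  0.  ]
turn wx shares 0.05
wy,wz shares [-0.    0.    0.01]
```

View pics/s4c.png

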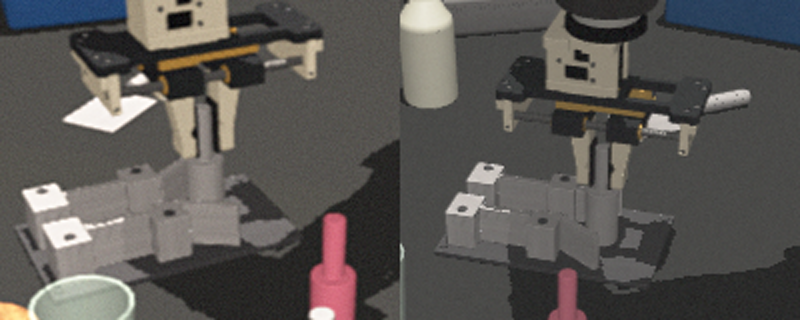

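On the centre line, clear of the mouth jaws. On into the go gap.

Emit:
arm_command --plan '[{"dx": 0, "dy": -0.35, "dz": 0, "wx": 0, "wy": 0, "wz": 0}, {"dx": 0, "dy": -0.35, "dz": 0, "wx": 0, "wy": 0, "wz": 0}, {"dx": 0, "dy": -0.35, "dz": 0, "wx": 0, "wy": 0, "wz": 0}, {"dx": 0, "dy": -0.35, "dz": 0, "wx": 0, "wy": 0, "wz": 0}, {"dx": 0, "dy": -0.35, "dz": 0, "wx": 0, "wy": 0, "wz": 0}, {"dx": 0, "dy": -0.35, "dz": 0, "wx": 0, "wy": 0, "wz": 0}, {"dx": 0, "dy": 0, "dz": 0, "wx": 0, "wy": 0, "wz": 0}]'

```text
time_s: 13.48
tcp_pos: [0.576, -0.0857, 0.0855]
eef_rot: [86.9, 89.9, 167.6]
contact_force: [1.1, 0.4, -4.0]
gripper_width: 0.0153
```

Run:
```python
from loc import *
go(gauge(.012,0,.086),170.4);tilt()
cap('scene','scene5');cap('side','side5')
a=cv2.imread('pics/scene5.png')[100:260,150:350];b=cv2.imread('pics/side5.png')[90:250,230:430]
cv2.imwrite('pics/s5c.png',cv2.resize(np.hstack([a,b]),None,fx=2,fy=2,interpolation=cv2.INTER_CUBIC))
```

```text
t 13.48 tcp [ 0.576  -0.0857  0.0855] jaw 170.6 down [-0.001  0.    -1.   ] F [ 1.1  0.4 -4. ] w 0.0153
delta world [ 0.0495 -0.0082  0.0005] tool shares [-0.03 -2.51 -0.  ]
turn wx shares 0.05
wy,wz shares [ 0.    0.   -0.01]
```

View pics/s5c.png

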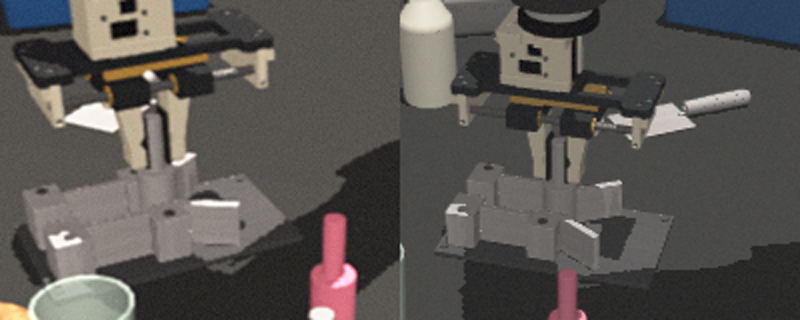

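In the go gap with no sideways force. On to just before the no-go jaws.

Emit:
arm_command --plan '[{"dx": 0, "dy": -0.35, "dz": 0, "wx": 0, "wy": 0, "wz": 0}, {"dx": 0, "dy": -0.35, "dz": 0, "wx": 0, "wy": 0, "wz": 0}, {"dx": 0, "dy": -0.35, "dz": 0, "wx": 0, "wy": 0, "wz": 0}, {"dx": 0, "dy": -0.35, "dz": 0, "wx": 0, "wy": 0, "wz": 0}, {"dx": 0, "dy": -0.35, "dz": 0, "wx": 0, "wy": 0, "wz": 0}, {"dx": 0, "dy": -0.35, "dz": 0, "wx": 0, "wy": 0, "wz": 0}, {"dx": 0, "dy": -0.2, "dz": 0, "wx": 0, "wy": 0, "wz": 0}, {"dx": 0, "dy": 0, "dz": 0, "wx": 0, "wy": 0, "wz": 0}]'

```text
time_s: 14.25
tcp_pos: [0.624, -0.094, 0.0847]
eef_rot: [92.4, 89.8, 173.0]
contact_force: [-0.6, -0.5, -3.9]
gripper_width: 0.0153
```

Run:
```python
from loc import *
go(gauge(.023,0,.086),170.4);tilt()
```

```text
t 14.25 tcp [ 0.624  -0.094   0.0847] jaw 170.6 down [-0.003  0.    -1.   ] F [-0.6 -0.5 -3.9] w 0.0153
delta world [ 0.0124 -0.0018  0.0013] tool shares [-0.07 -0.63  0.01]
turn wx shares 0.05
wy,wz shares [ 0.   -0.   -0.04]
```

Emit:
arm_command --plan '[{"dx": 0.05, "dy": 0, "dz": 0, "wx": 0, "wy": 0, "wz": -0.04}, {"dx": 0, "dy": -0.2, "dz": 0, "wx": 0, "wy": 0, "wz": 0}, {"dx": 0, "dy": -0.2, "dz": 0, "wx": 0, "wy": 0, "wz": 0}, {"dx": 0, "dy": -0.1, "dz": 0, "wx": 0, "wy": 0, "wz": 0}]'

```text
time_s: 14.58
tcp_pos: [0.6333, -0.0957, 0.0836]
eef_rot: [105.6, 89.9, -173.8]
contact_force: [1.2, 0.2, -4.4]
gripper_width: 0.0153
```

Run:
```python
from loc import *
go(gauge(.023,0,.0846),170.4);tilt()
```

```text
t 14.58 tcp [ 0.6333 -0.0957  0.0836] jaw 170.6 down [-0.001 -0.    -1.   ] F [ 1.2  0.2 -4.4] w 0.0153
delta world [0.0031 0.     0.001 ] tool shares [-0.05 -0.15  0.03]
turn wx shares 0.04
wy,wz shares [ 0.   -0.   -0.01]
```

Emit:
arm_command --plan '[{"dx": 0, "dy": -0.15, "dz": 0, "wx": 0, "wy": 0, "wz": 0}, {"dx": 0, "dy": -0.1, "dz": 0, "wx": 0, "wy": 0, "wz": 0}]'

```text
time_s: 14.75
tcp_pos: [0.6384, -0.0966, 0.0836]
eef_rot: [102.1, 89.9, -177.3]
contact_force: [-1.1, 0.8, -1.2]
gripper_width: 0.0153
```

Emit:
arm_command --plan '[{"dx": 0, "dy": -0.12, "dz": 0, "wx": 0, "wy": 0, "wz": 0}, {"dx": 0, "dy": -0.12, "dz": 0, "wx": 0, "wy": 0, "wz": 0}]'

```text
time_s: 14.92
tcp_pos: [0.6398, -0.0972, 0.0837]
eef_rot: [98.2, 89.5, 178.7]
contact_force: [-11.2, 5.4, 7.7]
gripper_width: 0.0153
```

Emit:
arm_command --plan '[{"dx": 0, "dy": -0.08, "dz": 0, "wx": 0, "wy": 0, "wz": 0}, {"dx": 0, "dy": 0, "dz": 0, "wx": 0, "wy": 0, "wz": 0}]'

```text
time_s: 15.08
tcp_pos: [0.6392, -0.0968, 0.0838]
eef_rot: [94.6, 89.2, 175.1]
contact_force: [0.6, 0.7, -4.7]
gripper_width: 0.0155
```

Run:
```python
from loc import *
go(gauge(.023,0,.0836),170.4);tilt()
cap('scene','scene6');cap('side','side6')
a=cv2.imread('pics/scene6.png')[110:250,150:290];b=cv2.imread('pics/side6.png')[90:230,230:370]
cv2.imwrite('pics/s6c.png',cv2.resize(np.hstack([a,b]),None,fx=2.85,fy=2.85,interpolation=cv2.INTER_CUBIC))
```

```text
t 15.08 tcp [ 0.6392 -0.0968  0.0838] jaw 170.5 down [-0.013  0.001 -1.   ] F [ 0.6  0.7 -4.7] w 0.0155
delta world [-0.0028  0.0011 -0.0002] tool shares [0.01 0.15 0.03]
turn wx shares 0.03
wy,wz shares [ 0.   -0.01 -0.17]
```

View pics/s6c.png

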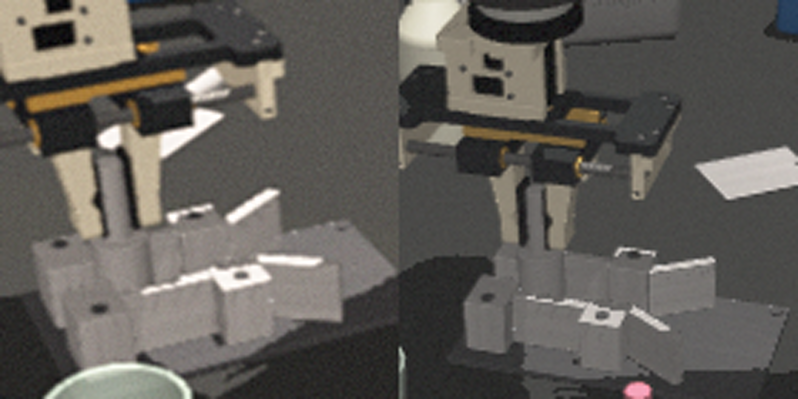

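The pin is at the no-go jaws. I straighten the tool and press once more.

Emit:
arm_command --plan '[{"dx": 0, "dy": 0, "dz": 0, "wx": 0, "wy": 0, "wz": -0.17}, {"dx": 0, "dy": -0.12, "dz": 0, "wx": 0, "wy": 0, "wz": 0}, {"dx": 0, "dy": -0.12, "dz": 0, "wx": 0, "wy": 0, "wz": 0}]'

```text
time_s: 15.43
tcp_pos: [0.6397, -0.0972, 0.0837]
eef_rot: [109.7, 89.7, -169.9]
contact_force: [-10.7, 6.3, 6.5]
gripper_width: 0.0152
```

Emit:
arm_command --plan '[{"dx": 0, "dy": 0.06, "dz": 0, "wx": 0, "wy": 0, "wz": 0}, {"dx": 0, "dy": 0, "dz": 0, "wx": 0, "wy": 0, "wz": 0}]'

```text
time_s: 15.6
tcp_pos: [0.6382, -0.0968, 0.0837]
eef_rot: [112.3, 89.7, -167.2]
contact_force: [0.5, -0.0, -4.6]
gripper_width: 0.0154
```

Run:
```python
from loc import *
go(gauge(.023,0,.0836),170.4);tilt()
```

```text
t 15.6 tcp [ 0.6382 -0.0968  0.0837] jaw 170.5 down [-0.005 -0.001 -1.   ] F [ 0.5 -0.  -4.6] w 0.0154
delta world [-0.0018  0.0011 -0.0001] tool shares [0.01 0.1  0.04]
turn wx shares 0.02
wy,wz shares [ 0.   -0.02 -0.05]
```

Emit:
arm_command --plan '[{"dx": 0.05, "dy": 0, "dz": 0, "wx": 0, "wy": 0, "wz": -0.05}, {"dx": 0, "dy": 0, "dz": 0, "wx": 0, "wy": 0, "wz": 0}]'

```text
time_s: 15.77
tcp_pos: [0.6384, -0.097, 0.0836]
eef_rot: [-143.1, 89.9, -62.6]
contact_force: [-2.5, 1.2, -5.8]
gripper_width: 0.0152
```

Emit:
arm_command --plan '[{"dx": 0.05, "dy": 0, "dz": 0, "wx": 0, "wy": 0, "wz": 0}, {"dx": 0, "dy": 0, "dz": 0, "wx": 0, "wy": 0, "wz": 0}]'

```text
time_s: 15.93
tcp_pos: [0.6384, -0.097, 0.0836]
eef_rot: [-128.2, 89.8, -47.7]
contact_force: [-2.1, 1.6, -4.2]
gripper_width: 0.015
```

Emit:
arm_command --plan '[{"dx": 0.1, "dy": 0.05, "dz": 0, "wx": 0, "wy": 0, "wz": 0}, {"dx": 0.1, "dy": 0, "dz": 0, "wx": 0, "wy": 0, "wz": 0}]'

```text
time_s: 16.1
tcp_pos: [0.6388, -0.0972, 0.0834]
eef_rot: [-113.8, 89.6, -33.2]
contact_force: [-10.9, 4.7, 19.5]
gripper_width: 0.0155
```

Run:
```python
from loc import *
go(gauge(.023,0,.0836),170.4);tilt()
```

```text
t 16.1 tcp [ 0.6388 -0.0972  0.0834] jaw 170.6 down [ 0.006 -0.004 -1.   ] F [-10.9   4.7  19.5] w 0.0155
delta world [-0.0024  0.0014  0.0002] tool shares [-0.01  0.13  0.05]
turn wx shares 0.05
wy,wz shares [ 0.   -0.04  0.08]
```

It is seated on the plate (+19.5 N). Relax, then open moderately (the fingers straddle along the gauge's x, above the jaw tops).

Emit:
arm_command --plan '[{"dx": 0, "dy": 0.06, "dz": 0, "wx": 0, "wy": 0, "wz": 0.08}, {"dx": 0, "dy": 0, "dz": 0, "wx": 0, "wy": 0, "wz": 0}]'

```text
time_s: 16.27
tcp_pos: [0.6382, -0.097, 0.0842]
eef_rot: [-136.8, 89.8, -56.2]
contact_force: [-1.6, 0.7, -3.8]
gripper_width: 0.0152
```

Emit:
arm_command --plan '[{"dx": 0, "dy": 0, "dz": 0, "wx": 0, "wy": 0, "wz": 0}, {"dx": 0, "dy": 0, "dz": 0, "wx": 0, "wy": 0, "wz": 0}, {"dx": 0, "dy": 0, "dz": 0, "wx": 0, "wy": 0, "wz": 0}, {"dx": 0, "dy": 0, "dz": 0, "wx": 0, "wy": 0, "wz": 0}, {"dx": 0, "dy": 0, "dz": 0, "wx": 0, "wy": 0, "wz": 0}, {"dx": 0, "dy": 0, "dz": 0, "wx": 0, "wy": 0, "wz": 0}]' --fingers -0.3

```text
time_s: 16.77
tcp_pos: [0.6422, -0.0977, 0.0853]
eef_rot: [-104.7, 89.4, -24.0]
contact_force: [-0.0, -0.2, -0.0]
gripper_width: 0.0498
```

Run:
```python
from loc import *
go(gauge(.023,0,.0836),170.4);tilt()
cap('scene','scene7');cap('side','side7')
a=cv2.imread('pics/scene7.png')[110:250,150:290];b=cv2.imread('pics/side7.png')[90:230,230:370]
cv2.imwrite('pics/s7c.png',cv2.resize(np.hstack([a,b]),None,fx=2.85,fy=2.85,interpolation=cv2.INTER_CUBIC))
```

```text
t 16.77 tcp [ 0.6422 -0.0977  0.0853] jaw 170.7 down [ 0.009 -0.004 -1.   ] F [-0.  -0.2 -0. ] w 0.0498
delta world [-0.0058  0.002  -0.0017] tool shares [0.08 0.3  0.05]
turn wx shares 0.06
wy,wz shares [ 0.   -0.03  0.12]
```

View pics/s7c.png

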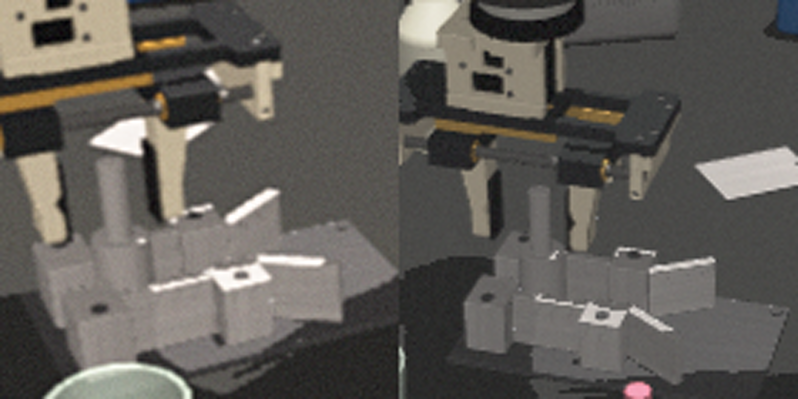

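Released and standing upright. Retract straight up.

Emit:
arm_command --plan '[{"dx": 0, "dy": 0.2, "dz": 0, "wx": 0, "wy": -0.03, "wz": 0.12}, {"dx": -0.4, "dy": 0, "dz": 0, "wx": 0, "wy": 0, "wz": 0}, {"dx": -0.4, "dy": 0, "dz": 0, "wx": 0, "wy": 0, "wz": 0}, {"dx": -0.4, "dy": 0, "dz": 0, "wx": 0, "wy": 0, "wz": 0}, {"dx": -0.4, "dy": 0, "dz": 0, "wx": 0, "wy": 0, "wz": 0}]'

```text
time_s: 17.28
tcp_pos: [0.6367, -0.0971, 0.1183]
eef_rot: [99.4, 89.8, -179.9]
contact_force: [-0.4, -0.3, -0.2]
gripper_width: 0.0569
```

Run:
```python
from loc import *
go(gauge(.023,0,.2),170.4);tilt()
```

```text
t 17.28 tcp [ 0.6367 -0.0971  0.1183] jaw 170.7 down [-0.004 -0.    -1.   ] F [-0.4 -0.3 -0.2] w 0.0569
delta world [-0.0003  0.0014  0.0817] tool shares [-4.08  0.04  0.06]
turn wx shares 0.06
wy,wz shares [ 0.   -0.01 -0.05]
```

Emit:
arm_command --plan '[{"dx": -0.6, "dy": 0, "dz": 0, "wx": 0, "wy": 0, "wz": 0}, {"dx": -0.6, "dy": 0, "dz": 0, "wx": 0, "wy": 0, "wz": 0}, {"dx": -0.6, "dy": 0, "dz": 0, "wx": 0, "wy": 0, "wz": 0}, {"dx": -0.6, "dy": 0, "dz": 0, "wx": 0, "wy": 0, "wz": 0}, {"dx": -0.6, "dy": 0, "dz": 0, "wx": 0, "wy": 0, "wz": 0}, {"dx": -0.6, "dy": 0, "dz": 0, "wx": 0, "wy": 0, "wz": 0}, {"dx": 0, "dy": 0, "dz": 0, "wx": 0, "wy": 0, "wz": 0}, {"dx": 0, "dy": 0, "dz": 0, "wx": 0, "wy": 0, "wz": 0}]'

```text
time_s: 17.95
tcp_pos: [0.6389, -0.0972, 0.2047]
eef_rot: [-77.1, 89.6, 3.6]
contact_force: [0.2, -0.1, -1.0]
gripper_width: 0.0571
```

Run:
```python
from loc import *
cap('scene','scene8');cap('side','side8');cap('wrist','wrist8')
a=cv2.imread('pics/scene8.png')[150:290,150:290];b=cv2.imread('pics/side8.png')[130:270,230:370]
cv2.imwrite('pics/s8c.png',cv2.resize(np.hstack([a,b]),None,fx=2.85,fy=2.85,interpolation=cv2.INTER_CUBIC))
g=(.6137,-.0919,-.1677);c,s=np.cos(g[2]),np.sin(g[2])
for n in ('scene8','side8'):
    z=load(n);W=world(z);P=W[z['d']>0]
    cam=-z['t']@z['R']
    for lo,hi,rad in ((.075,.112,.008),(.05,.064,.017),(.09,.118,.008),(.06,.08,.0)):
        k=(P[:,2]>lo)&(P[:,2]<hi)&(np.hypot(P[:,0]-.637,P[:,1]+.096)<.04);Q=P[k]
        d=Q.mean(0)-cam;d[2]=0;d/=np.linalg.norm(d)
        m=np.median(Q,0)[:2]+d[:2]*.75*rad-np.array(g[:2])
        print(n,lo,k.sum(),'gauge xy',(c*m[0]+s*m[1]).round(4),(-s*m[0]+c*m[1]).round(4),'top',np.percentile(Q[:,2],99).round(4))
    for nm,bx in {'thin':((300,252,320,328),(252,252,270,311)),'thick':((443,262,494,350),(326,322,368,394))}.items():
        b=bx[0 if n=='scene8' else 1]
        o=('scene0' if n=='scene8' else 'side0')
        print(nm,np.median(mask_pts(n,b,.07,.13)[0],0)-np.median(mask_pts(o,b,.07,.13)[0],0))
print(r.get_state()['time_s'],r.get_state()['tcp_pos'])
```

```text
scene8 0.075 204 gauge xy 0.0246 -0.0015 top 0.1114
scene8 0.05 153 gauge xy 0.0251 0.0002 top 0.0639
scene8 0.09 168 gauge xy 0.0242 -0.002 top 0.1154
scene8 0.06 231 gauge xy 0.0272 0.0053 top 0.0796
thin [ 8.01307326e-05 -2.18808433e-05  8.13716744e-05]
thick [-0.00010357  0.00015877 -0.00049982]
side8 0.075 125 gauge xy 0.0232 -0.0006 top 0.1117
side8 0.05 105 gauge xy 0.0224 -0.0001 top 0.0639
side8 0.09 101 gauge xy 0.0235 -0.0007 top 0.1142
side8 0.06 148 gauge xy 0.0205 0.0059 top 0.0791
thin [ 1.83701911e-04 -6.85468044e-05  4.23466406e-04]
thick [-1.02828943e-04  1.54973060e-05  2.88005767e-04]
18.1 [ 0.6385274  -0.09725466  0.20347819]
```

View pics/s8c.png

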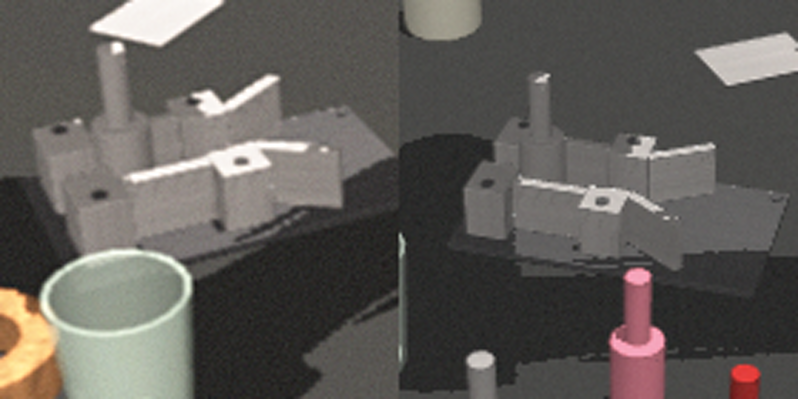

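View pics/wrist8.png

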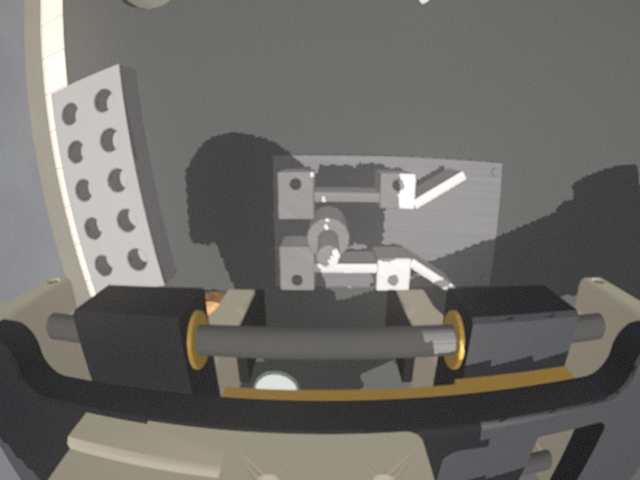

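The pin (wrist (328,230), scene crop (117,100)) stands upright against the no-go jaws at gauge x ≈ 24 mm, y ≈ 0. The thin and thick pins have not moved, so I'm handing in.

Run:
```python
from plant import r
print(r.close_job(), r.get_state()['time_s'])
```

```text
the job is handed in; nothing more can be done
the job is handed in; nothing more can be done
```

The middle steel pin stands upright and released against the no-go gap, and the job was handed in at about 18.1 s of the 48 s allowed. I gripped it by the neck, lowered it to just above the plate in front of the wide mouth, and moved it through the go gap without measurable side force. I then pressed it against the no-go jaws twice, at about 11 N each time; they stopped it both times.

**Last checks:**
- **Checked pin:** upright at gauge x of about 22–25 mm, within 2 mm of the centre line. Its top is at about 114 mm, so it stands on the plate.
- **Thin and thick pins:** both within 1 mm of where they started.
- **Off readings:** two readings in one height band put the pin about 5–6 mm off the centre line. I put that down to edge points in the depth data, since the other bands and all the pictures agree on the centre.
- **Not confirmed:** the hand-in gave no verdict, and I have no direct reading of the pin–jaw force, only the force measured at the tool.

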